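Unclamp a bearing ring with its thumbwheel and slide it home under the dial gauge

TASK

Free the bearing ring on the ring comparator: with a fingertip, roll the exposed top of the knurled thumbwheel towards the dial gauge, stroke after stroke, until it has made two full turns, and stop before two and a half. Then push the freed ring gently along its track with a fingertip until it rests against both stop pins in front of the dial gauge. Only touch and push: do not pinch or lift the ring, and leave the other things where they are.

Things in the scene. Friction and masses are not known exactly. Their poses are not given: they have to be found in the camera images.
- fixture: Ring comparator, fixed: dark base plate 152 x 285 mm, top 10 mm above the desk. Origin on the desk under mid-track; at yaw 0 x points away from the robot, y left along the track. In its frame: track along y between aluminium rails (inner faces at x = -34 and +34 mm, tops 22 mm above the desk), floor = plate top, +y end open; the clamped ring stands at x = 0, y = +55 mm.
- dial_gauge: Dial gauge, fixed flat on the plate behind the stop pins, top 34 mm above the desk; origin under its middle, at y = -132 mm on the fixture's track line. Its stem points along the fixture's +y, to the ring, and is held by a block 32 mm high.
- wheel_top (a point): Top of the knurled thumbwheel's rim, 37 mm above the desk; the point does not turn, axes as the fixture's. Wheel 28 mm across, 14 mm wide, axis level along the fixture's x; its upper 5 mm stand out of a 32 x 50 mm housing (top at 32 mm). Turned by friction: press down with 5 N or more and stroke along the fixture's -y. It needs 2 N at the rim, stays where left, does not sink.
- thumbwheel (a joint): Turn of the thumbwheel in rad: 0 to 0.4 at the start, grows (loosens) as the top of the rim moves towards the dial gauge (the fixture's -y); end stop at 20.4. One turn is 6.28; two turns end at 12.6 to 13.0. A white line across the rim is on top at 0 and once a turn.
- jaw (a joint): How far the clamp jaw has drawn back from the ring, in m: 0.003 a turn of the thumbwheel. Its two prongs hold the ring at one turn still; at two turns they are out of its way. A grooved rod comes out of the housing, away from the ring, by the same amount, one groove a turn.
- ring_centre (a point): Centre (half-way up) of the bearing ring: plain steel, loose, 66 mm outside, 50 mm bore, 22 mm high, about 0.2 kg. It stands flat on the track, its top 32 mm above the desk, 10 mm above the rails, with 1 mm of play to each rail.
- ring_home (a point): Where the ring's centre is when it rests against both stop pins: 100 mm from the clamped place, along the fixture's -y; axes as the fixture's. The pins are 8 mm thick, 26 mm high above the desk, at 20 mm either side of the track line and 31 mm beyond this point.
- gauge_block: Bystander: steel gauge block, 9 x 30 x 25 mm, standing on the base plate; origin under its centre.
- contact_tip: Bystander: small steel gauge contact, 23 x 9 x 8 mm, lying on the base plate; origin under its centre.
- flat_ring: Bystander: steel ring 84 mm across, 16 mm high, on the desk to the right; origin under its centre.
- marker: Bystander: marker pen 135 mm long, 16 mm thick, lying on the desk between the robot and the comparator; origin under its centre.
Mind the look-alikes: they are no part of the job. What is shaped like the part that bears ring_centre but black or red is not meant.

How it is judged:
On the way, in this order (a step that is already met when the one before it is completed fails the run):
1. the thumbwheel has made two full turns while the ring still stands in the clamp (value of joint thumbwheel above 12.2 rad and distance of ring_centre from where it was at the start of the episode below 0.012 m), for 0.1 s.
2. the ring rests at the stop pins (y of ring_centre in the frame of fixture below -0.0425 m), for 0.2 s.
At the end, for the whole second after the job is handed in: The thumbwheel stands two full turns looser (joint between 12.2 and 16.3 rad, so less than two and a half turns beyond its start); the ring lies flat and at rest in the track, its centre within 3 mm of where both stop pins stop it (value of joint thumbwheel between 12.2 and 16.3 rad and horizontal distance between ring_centre and ring_home below 0.003 m and z of ring_centre in the frame of fixture below 0.023 m and angle between ring_centre's own z axis and vertical below 0.05 rad and linear speed of bearing_ring below 0.01 m/s); the robot touches nothing.
It fails at once if the ring was lifted or tipped (z of ring_centre in the frame of fixture above 0.026 m or angle between ring_centre's own z axis and vertical above 0.2 rad).
It fails at once if the ring was pinched or pushed hard (over 40 N) (contact force between the fingers and bearing_ring above 40 N).
It fails at once if the ring was flung along the track (over 0.4 m/s) (linear speed of bearing_ring above 0.4 m/s).
It fails at once if the thumbwheel was turned past two and a half turns (value of joint thumbwheel above 16.3 rad).
It fails at once if another thing was disturbed (distance of any of gauge_block, contact_tip, flat_ring from where it was at the start of the episode above 0.015 m or distance of marker from where it was at the start of the episode above 0.02 m).
It also fails if it takes over 70 s, if anything falls off the work surface, if the arm or the gripper's body presses on something with over 40 N, if the wrist force passes 120 N, or if a joint passes its speed limit or range.

ROBOT

A 6-joint arm with a two-finger parallel gripper is mounted at the origin on a cart in front of the work surface, level with it; the furniture and walls round the work are solid. World frame = base frame: x ahead of the robot, y to its left, z up, the work surface at z = 0. Lengths are in m, angles in rad, forces in N, time in s.
With the tool pointing down it reaches from about 0.275 to 0.725 m from the base axis. Payload 5.6 kg.
Tool frame: the origin (TCP) lies at the very end of the fingers, on their centre line; the grasp point (between the pads) lies 19 mm behind it; z points along the fingers, y is the direction in which the jaws open and shut (so a half turn about z gives the same grasp; the last joint's range is limited). The gripper opens to 85 mm and grips with 20 to 120 N. Pads are 22 mm wide; open, the fingers measure 114 mm over their backs; the gripper's body (76 mm by 85 mm) begins 54 mm behind the grasp point. The pads swing forward as they close: fully open they stand 13 mm farther back than shut.
Start: joints at [1.547, 0.255, 0.108, 0, -1.424, -0.285], TCP at [0.167, 0.524, 0.231] pointing down, gripper open.
Joint ranges: [-2.95, 2.95], [-1.21, 1.97], [-1.09, 1.5], [-2.87, 1.71], [-2.94, -0.07], [-3.05, 3.05]. Speed limits (rad/s): [2.57, 2.57, 3.14, 3.14, 3.14, 3.14].

INTERFACE

Orientations are given as a rotation vector (axis times angle).
In Python, from bench import manip gives the robot as it stands.
- The arm moves only by the tool apply_moves, never from a script. Its argument "commands" is text: rows parted by semicolons, each of 7 numbers parted by spaces: the turn, a rotation vector about the tool's x, y, z in degrees, then the shift along the tool's x, y, z in m, then the finger opening in m, from 0 to 0.0854. A call has 1 to 12 rows; each row shifts and turns the pose as measured when the row begins, along the tool's axes as they then stand; what a row does not reach is not made up. A row lasts 1/8 s, in which the tool goes at most 62.5 mm and 10.7 degrees, less where a joint would pass 70% of its speed; a pose out of reach is approached as far as the arm can. A call with a gripper value outside its range is refused whole. The fingers move at their own pace and stop on an object; "force" is the grip in N (left out, the last holds). Time passes only in rows, so rows that do not move let the fingers close. It gives the time, the measured TCP pose, the force and the opening at its end, in the units of the state.
- manip.sense(): the state, without advancing time (a new reading comes with each control period).
- manip.read_camera(name): name is "side" or "top"; returns the picture (420x560x3 uint8, red, green, blue); there is no depth.
- manip.calibration(name): a dict with "fx", "fy", "cx", "cy" (pixels), "k1" (the pictures are not rectified: a ray, as slopes to the right and down, at radius r is drawn at 1 + k1 r^2 times it, then the intrinsics apply), "origin" and "orientation" of the camera in the world. Camera axes: x right, y down, z forward; pixel columns grow to the right and rows downward; lengths in m; the calibration is good to about 2 mm. A picture is of the moment at which its call begins. calibration takes no time and is no camera call.
- manip.close_job(): hands the job in, once; it reports no verdict.
Trained networks look in the newest picture that a camera, given by its name, has taken for a name from the list of things; names that differ only in an ending like _2 or _b are one class to them, and where a whole thing is asked for, a point or a joint stands for the part that bears it (a point fixed in the world has none). Each returns a list of dicts, best first, with "p" (0 to 1); they miss things now and then, are a little off and sometimes report something else, mostly with a low value. They report only what shows in the picture. A call takes as long as a camera call. They do not tell look-alikes from the thing itself.
- manip.spot_in(camera, query): "point" ([x, y, z] in m, in the coordinates of the camera as it stood for that picture, good to about 4 mm: the middle of the surface that is visible of it).
The state is a dict: "time_s": time; "joint_positions": joint angles; "qvel": joint speeds; "joint_efforts": joint torques, N m; "eef_pos": TCP position; "ee_rot": TCP orientation; "wrist_force": force on the tool from outside, world axes, zero at the start; "ft_torque": the same for the moment, N m; "opening": finger opening in m.
Only numpy, scipy, OpenCV 4.12 (cv2) and the standard library are available. Lean on these libraries where they do the work, as an engineer would, in place of code of your own. Each camera call takes 0.05 s, during which the arm holds its last target. There are 200 camera calls.

## Working session

There is one attempt and no reset: what is moved stays moved. The work goes in short steps, Python scripts to look and compute and a tool call to move; the robot and the scene stay as the last step left them, time stands still between calls to the robot, and variables do not carry over. Pictures are saved under pics/ and viewed, about 8 in all and at most 12, crops included, and the job is handed in when it is done.

Besides the shell and the picture viewer there is one more tool, called after "Emit:" by a JSON object that holds its "method" and its "body", one argument or row to a line. apply_moves: Moves the arm, as the interface text tells. Its arguments: {"type":"object","properties":{"commands":{"type":"string"},"force":{"type":"number"}},"required":["commands"]}

```bash
mkdir -p pics; cat > h.py <<'E'
import numpy as np, cv2
from scipy.spatial.transform import Rotation as R
from bench import manip
def cal(n):
    c=manip.calibration(n); o=np.array(c["orientation"],float)
    M=o if o.shape==(3,3) else R.from_rotvec(o).as_matrix() if o.size==3 else R.from_quat(o).as_matrix()
    return c,M,np.array(c["origin"])
def w(n,p):
    c,M,o=cal(n); return M@np.array(p)+o
def proj(n,P):
    c,M,o=cal(n); q=M.T@(np.array(P)-o); s=q[:2]/q[2]; s=s*(1+c["k1"]*(s@s))
    return np.array([c["fx"]*s[0]+c["cx"],c["fy"]*s[1]+c["cy"]])
def unproj(n,uv,z):
    c,M,o=cal(n); d=np.array([(uv[0]-c["cx"])/c["fx"],(uv[1]-c["cy"])/c["fy"]]); s=d.copy()
    for _ in range(20): s=d/(1+c["k1"]*(s@s))
    r=M@np.array([s[0],s[1],1]); return o+r*(z-o[2])/r[2]
def shot(n,f,crop=None,scale=1):
    a=manip.read_camera(n)[:,:,::-1]
    if crop: x0,y0,x1,y1=crop; a=a[y0:y1,x0:x1]
    cv2.imwrite("pics/"+f,cv2.resize(a,None,fx=scale,fy=scale,interpolation=cv2.INTER_CUBIC))
E
python3 - <<'E'
from h import *
np.set_printoptions(precision=4,suppress=True)
print(manip.calibration("top"),manip.calibration("side"))
s=manip.sense();print(s)
for n in("top","side"):
    shot(n,n+"0.png",scale=1.4)
    for q in["fixture","dial_gauge","wheel_top","thumbwheel","ring_centre","jaw","gauge_block","contact_tip","flat_ring","marker"]:
        for d in manip.spot_in(n,q)[:2]: print(n,q,round(d["p"],2),w(n,d["point"]))
E
```

```text
{'fx': 452.0478399241445, 'fy': 452.0478399241445, 'cx': 281.3131377414102, 'cy': 210.38834899948878, 'k1': -0.10933138145797544, 'origin': array([ 0.4272, -0.1538,  1.0169]), 'orientation': array([-2.2087,  2.1528, -0.1092])} {'fx': 423.72848497060795, 'fy': 423.72848497060795, 'cx': 284.289876881168, 'cy': 213.84729076001867, 'k1': -0.02288880564955663, 'origin': array([0.452 , 0.7391, 0.633 ]), 'orientation': array([-0.0894,  2.7342, -1.4962])}
{'time_s': 0.0, 'joint_positions': array([ 1.5466,  0.2558,  0.107 , -0.0005, -1.4239, -0.2846]), 'qvel': array([ 0.0003, -0.0005, -0.0002,  0.0015,  0.0009,  0.0016]), 'joint_efforts': array([  0.0016, -38.6636,  23.7935,   5.3646,  -0.0062,  -0.    ]), 'eef_pos': array([0.1669, 0.5235, 0.2304]), 'ee_rot': array([ 3.1023, -0.4829, -0.0003]), 'wrist_force': array([ 1.196 , -0.7464,  0.1504]), 'ft_torque': array([-0.044 ,  0.0512,  0.0008]), 'opening': 0.08537317877000125}
top fixture 0.73 [ 0.5736 -0.0614  0.0058]
top dial_gauge 0.88 [ 0.5981 -0.1654  0.0324]
top wheel_top 0.81 [ 0.5723 -0.0635  0.0093]
top ring_centre 0.7 [0.5988 0.043  0.0295]
top ring_centre 0.69 [ 0.4299 -0.0936  0.0186]
top jaw 0.63 [0.5591 0.0432 0.0221]
top gauge_block 0.59 [ 0.5269 -0.0932  0.0303]
top gauge_block 0.35 [ 0.5738 -0.0631  0.0074]
top flat_ring 0.83 [ 0.5293 -0.4651  0.0188]
top marker 0.9 [0.3504 0.1348 0.0158]
side fixture 0.65 [ 0.5709 -0.0417  0.0126]
side fixture 0.3 [ 0.5983 -0.1575  0.0334]
side dial_gauge 0.59 [ 0.598  -0.1552  0.0362]
side wheel_top 0.8 [ 0.5678 -0.0392  0.0076]
side ring_centre 0.75 [0.602  0.0484 0.0257]
side ring_centre 0.71 [0.3917 0.0553 0.017 ]
side jaw 0.63 [0.5571 0.049  0.0257]
side gauge_block 0.48 [ 0.524  -0.0876  0.0306]
side flat_ring 0.59 [ 0.5173 -0.454   0.0134]
side marker 0.85 [0.3537 0.143  0.0147]
```

View pics/top0.png

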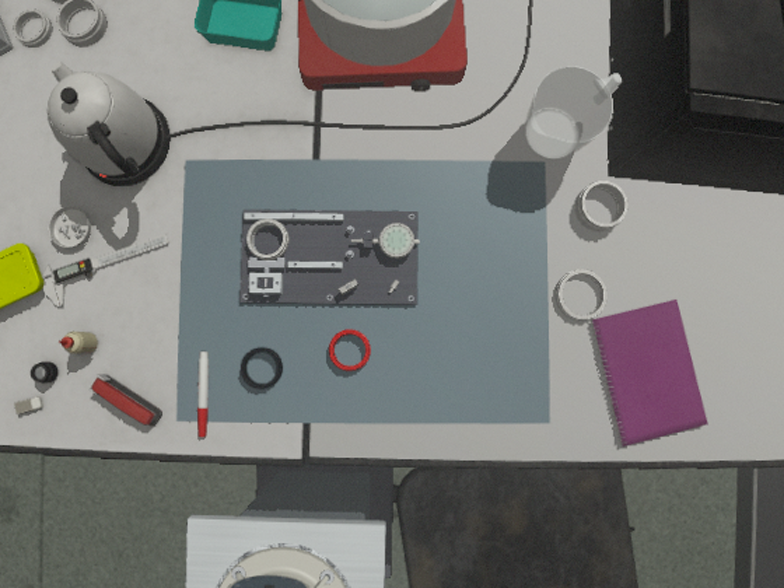

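View pics/side0.png

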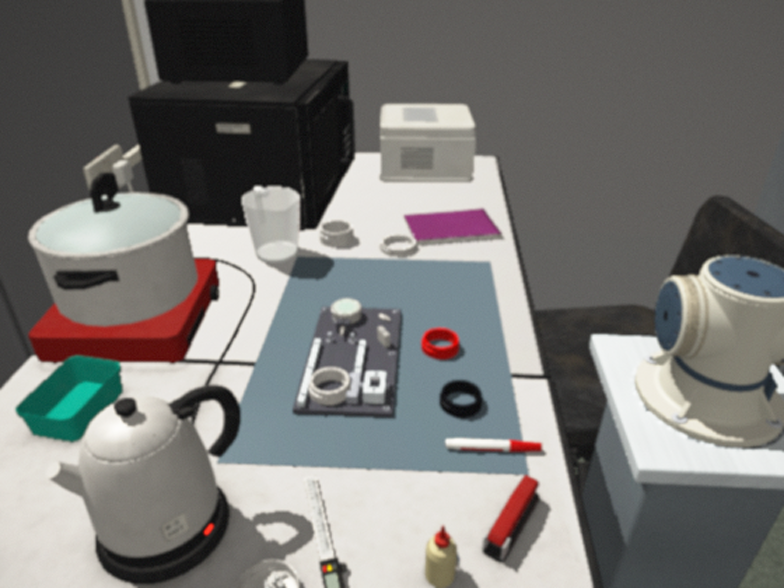

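The fixture is at image (240–418, 210–305) in the top view, with the ring at (267, 239), the thumbwheel housing at (265, 283) and the gauge at (397, 240). Its yaw is near 0. Next I take a close crop.

```bash
python3 - <<'E'
from h import *
shot("top","top1.png",(165,145,305,225),5.6)
np.set_printoptions(precision=4,suppress=True)
for uv,z in [((240,210),.01),((418,211),.01),((417,305),.01),((240,305),.01)]: print(unproj("top",np.array(uv)/1.4,z))
E
```

```text
[0.6487 0.0899 0.01  ]
[ 0.6542 -0.1993  0.01  ]
[ 0.5015 -0.201   0.01  ]
[0.4941 0.0822 0.01  ]
```

View pics/top1.png

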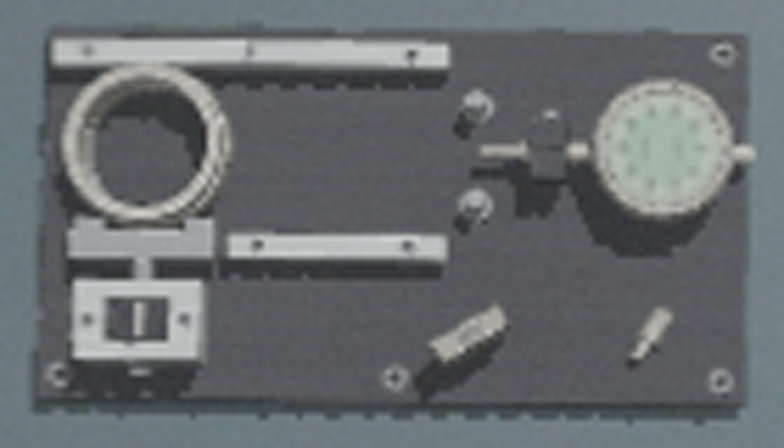

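```bash
python3 - <<'E'
from h import *
np.set_printoptions(precision=4,suppress=True)
f=lambda u,v,z:unproj("top",(165+u/5.6,145+v/5.6),z)
for n,u,v,z in [("ring",141,141,.032),("farrailL",52,40,.022),("farrailR",450,45,.022),("nearrailL",228,235,.022),("nearrailR",447,236,.022),("hTL",72,281,.032),("hTR",203,281,.032),("hBR",200,358,.032),("hBL",73,360,.032),("dot1",88,320,.032),("dot2",184,320,.032),("line",140,320,.037),("pin1",478,105,.026),("pin2",477,203,.026),("dial",662,147,.034),("scrBL",57,375,.01),("scrBR",720,381,.01),("scrTR",722,54,.01),
 ("scrBM",395,377,.01),("pTL",52,31,.01),("pTR",747,35,.01),("pBR",745,403,.01),("pBL",36,403,.01)]: print(n,f(u,v,z))
E
```

```text
ring [0.5993 0.0403 0.032 ]
farrailL [0.6413 0.0803 0.022 ]
farrailR [ 0.643  -0.0798  0.022 ]
nearrailL [0.5641 0.0058 0.022 ]
nearrailR [ 0.5659 -0.0812  0.022 ]
hTL [0.543  0.0651 0.032 ]
hTR [0.5443 0.0133 0.032 ]
hBR [0.5139 0.0132 0.032 ]
hBL [0.5118 0.0633 0.032 ]
dot1 [0.5277 0.058  0.032 ]
dot2 [0.5287 0.0202 0.032 ]
line [0.5278 0.0365 0.037 ]
pin1 [ 0.6181 -0.092   0.026 ]
pin2 [ 0.5788 -0.0929  0.026 ]
dial [ 0.6018 -0.1654  0.034 ]
scrBL [0.5075 0.0743 0.01  ]
scrBR [ 0.5121 -0.1912  0.01  ]
scrTR [ 0.6448 -0.189   0.01  ]
scrBM [ 0.5103 -0.0614  0.01  ]
pTL [0.6476 0.0833 0.01  ]
pTR [ 0.653 -0.199  0.01 ]
pBR [ 0.5035 -0.2013  0.01  ]
pBL [0.4961 0.0823 0.01  ]
```

Emit:
{"method": "apply_moves", "body": {
  "commands": "0 0 10.2 0 0 0 0;0 0 10.2 0 0 0 0;0 0 10.2 0 0 0 0;0 0 10.2 0 0 0 0;0 0 10.2 0 0 0 0;0 0 10.2 0 0 0 0;0 0 10.2 0 0 0 0",
  "force": 60
}}

```text
time_s: 2.02
eef_pos: [0.1671, 0.524, 0.2313]
ee_rot: [2.194, -2.248, 0.0]
wrist_force: [0.1, 1.2, 0.5]
opening: 0.0001
```

Emit:
{"method": "apply_moves", "body": {
  "commands": "0 0 -2.2 0 0 0 0;0 0 0 .046 -.036 .012 0;0 0 0 .046 -.036 .012 0;0 0 0 .046 -.036 .012 0;0 0 0 .046 -.036 .012 0;0 0 0 .046 -.036 .012 0;0 0 0 .046 -.036 .012 0;0 0 0 .046 -.036 .012 0;0 0 0 .046 -.036 .012 0;0 0 0 .046 -.036 .012 0;0 0 0 0 0 0 0"
}}

```text
time_s: 3.4
eef_pos: [0.5199, 0.114, 0.1203]
ee_rot: [-2.31, 2.121, 0.0]
wrist_force: [-0.1, -0.5, 0.8]
opening: -0.0004
```

Emit:
{"method": "apply_moves", "body": {
  "commands": "0 0 4 .03 -.008 .03 0;0 0 0 .028 0 .025 0;0 0 0 0 0 0 0"
}}

```text
time_s: 3.78
eef_pos: [0.5321, 0.0566, 0.0644]
ee_rot: [-2.248, 2.185, -0.001]
wrist_force: [0.1, 0.1, -0.1]
opening: -0.0001
```

```bash
python3 - <<'E'
from h import *
s=manip.sense();print(s["eef_pos"],s["ee_rot"],s["wrist_force"])
shot("side","s1.png",(190,190,310,310),5)
E
```

```text
[0.53209556 0.05659295 0.06443257] [-2.24755509e+00  2.18451875e+00 -5.33272683e-04] [ 0.12995204  0.09465221 -0.14360356]
```

View pics/s1.png

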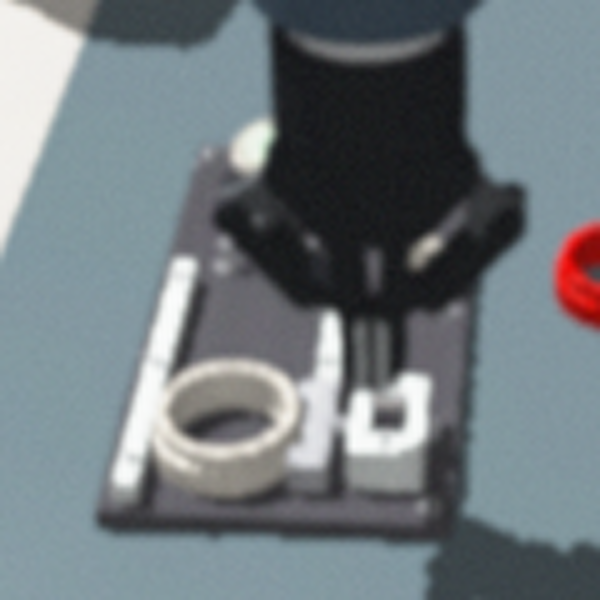

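Emit:
{"method": "apply_moves", "body": {
  "commands": "0 0 0 .0095 .004 .021 0;0 0 0 0 0 .004 0;0 0 0 0 0 .002 0;0 0 0 0 0 .002 0"
}}

```text
time_s: 4.32
eef_pos: [0.5332, 0.0526, 0.041]
ee_rot: [-2.253, 2.164, -0.011]
wrist_force: [-0.3, 0.2, 0.6]
opening: -0.0001
```

Emit:
{"method": "apply_moves", "body": {
  "commands": "0 0 2 .005 .006 0 0;0 0 0 0 0 0 0;0 0 0 0 0 .003 0;0 0 0 0 0 .003 0"
}}

```text
time_s: 4.82
eef_pos: [0.5281, 0.0476, 0.0365]
ee_rot: [-2.212, 2.202, -0.013]
wrist_force: [-6.9, 1.8, 19.8]
opening: -0.0001
```

```bash
python3 - <<'E'
from h import *
s=manip.sense();print(s["eef_pos"],s["ee_rot"],s["wrist_force"])
E
```

```text
[0.52813194 0.04762449 0.03649399] [-2.21221362  2.20226646 -0.01261881] [-6.90866406  1.84101916 19.78373247]
```

Emit:
{"method": "apply_moves", "body": {
  "commands": "0 0 0 .006 0 .002 0;0 0 0 .006 0 .002 0;0 0 0 .006 0 .002 0"
}}

```text
time_s: 5.2
eef_pos: [0.5283, 0.0309, 0.0366]
ee_rot: [-2.213, 2.197, -0.014]
wrist_force: [-6.3, 2.0, 14.5]
opening: -0.0001
```

```bash
python3 - <<'E'
from h import *
s=manip.sense();print(s["eef_pos"],s["ee_rot"],s["wrist_force"])
E
```

```text
[0.52831351 0.03089868 0.03660734] [-2.21341066  2.19726382 -0.0137325 ] [-6.26477272  1.95968163 14.49479534]
```

Emit:
{"method": "apply_moves", "body": {
  "commands": "0 0 0 0 0 -.007 0;0 0 0 -.020 0 0 0;0 0 0 0 0 0 0;0 0 0 0 0 .006 0;0 0 0 0 0 .004 0;0 0 0 .006 0 .002 0;0 0 0 .006 0 .002 0;0 0 0 .006 0 .002 0"
}}

```text
time_s: 6.2
eef_pos: [0.529, 0.0357, 0.0367]
ee_rot: [-2.21, 2.19, -0.014]
wrist_force: [-7.5, 2.9, 16.7]
opening: -0.0
```

Emit:
{"method": "apply_moves", "body": {
  "commands": "0 0 0 .006 0 .002 0;0 0 0 0 0 -.007 0;0 0 0 -.020 0 0 0;0 0 0 0 0 0 0;0 0 0 0 0 .005 0;0 0 0 0 0 .004 0"
}}

```text
time_s: 6.95
eef_pos: [0.5292, 0.0482, 0.036]
ee_rot: [-2.209, 2.191, -0.016]
wrist_force: [-15.3, 5.2, 37.1]
opening: -0.0002
```

Emit:
{"method": "apply_moves", "body": {
  "commands": "0 0 0 .006 0 .002 0;0 0 0 .006 0 .002 0;0 0 0 .006 0 .002 0"
}}

```text
time_s: 7.32
eef_pos: [0.5291, 0.0306, 0.0365]
ee_rot: [-2.209, 2.187, -0.016]
wrist_force: [-7.0, 2.0, 15.6]
opening: -0.0003
```

Emit:
{"method": "apply_moves", "body": {
  "commands": "0 0 0 0 0 -.007 0;0 0 0 -.020 0 0 0;0 0 0 0 0 0 0;0 0 0 0 0 .005 0;0 0 0 0 0 .003 0"
}}

```text
time_s: 7.95
eef_pos: [0.5289, 0.049, 0.0361]
ee_rot: [-2.207, 2.189, -0.017]
wrist_force: [-10.0, 4.3, 24.4]
opening: -0.0002
```

Emit:
{"method": "apply_moves", "body": {
  "commands": "0 0 0 .006 0 .002 0;0 0 0 .006 0 .002 0;0 0 0 .006 0 .002 0"
}}

```text
time_s: 8.32
eef_pos: [0.529, 0.0315, 0.0366]
ee_rot: [-2.207, 2.185, -0.018]
wrist_force: [-8.3, 2.4, 16.1]
opening: 0.0001
```

Emit:
{"method": "apply_moves", "body": {
  "commands": "0 0 0 0 0 -.007 0;0 0 0 -.020 0 0 0;0 0 0 0 0 0 0;0 0 0 0 0 .005 0;0 0 0 0 0 .003 0"
}}

```text
time_s: 8.95
eef_pos: [0.5287, 0.0498, 0.036]
ee_rot: [-2.206, 2.188, -0.018]
wrist_force: [-7.8, 3.0, 20.7]
opening: 0.0001
```

Emit:
{"method": "apply_moves", "body": {
  "commands": "0 0 0 .006 0 .002 0;0 0 0 .006 0 .002 0;0 0 0 .006 0 .002 0"
}}

```text
time_s: 9.32
eef_pos: [0.5288, 0.0328, 0.0366]
ee_rot: [-2.206, 2.183, -0.018]
wrist_force: [-7.4, 3.1, 17.1]
opening: 0.0
```

Emit:
{"method": "apply_moves", "body": {
  "commands": "0 0 0 0 0 -.02 0;0 0 0 .02 0 -.03 0;0 0 0 0 0 0 0"
}}

```text
time_s: 9.7
eef_pos: [0.5266, 0.0099, 0.0868]
ee_rot: [-2.205, 2.186, -0.017]
wrist_force: [0.5, -0.6, 0.0]
opening: -0.0001
```

```bash
python3 - <<'E'
from h import *
s=manip.sense();print(s["eef_pos"],s["ee_rot"],s["wrist_force"],proj("side",[.528,.039,.037]))
shot("side","s2.png",(215,230,295,300),7.5)
E
```

```text
[0.52661066 0.00990886 0.08684518] [-2.2053976   2.18555319 -0.01726235] [ 0.45542454 -0.62431767  0.03755046] [267.18872171 270.57810946]
```

View pics/s2.png

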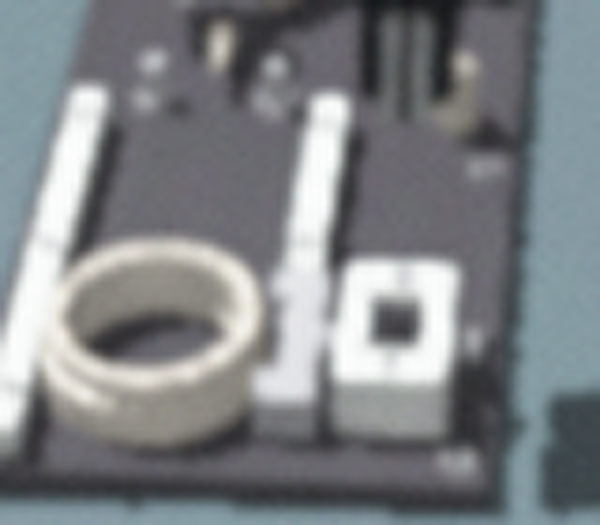

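The side view shows the housing opening at (398, 320), all dark, with no white line visible. I'll move the tool to +y to clear the top camera's view.

Emit:
{"method": "apply_moves", "body": {
  "commands": "0 0 0 -.05 0 -.02 0;0 0 0 -.06 0 0 0;0 0 0 -.06 0 0 0;0 0 0 0 0 0 0"
}}

```text
time_s: 10.25
eef_pos: [0.5214, 0.1834, 0.1036]
ee_rot: [-2.207, 2.197, -0.009]
wrist_force: [0.0, -0.9, 0.5]
opening: -0.0002
```

```bash
python3 - <<'E'
from h import *
s=manip.sense();print(s["eef_pos"],s["ee_rot"])
a=manip.read_camera("top")[:,:,::-1]; b=manip.read_camera("side")[:,:,::-1]
t0=cv2.imread("pics/top0.png"); 
x=cv2.resize(a[185:215,170:208],(600,474),interpolation=cv2.INTER_CUBIC)
cv2.imwrite("pics/t2.png",x)
g=cv2.cvtColor(a,6);print(g[195:213,176:206])
E
```

```text
[0.5214241  0.18342681 0.10361444] [-2.20710335  2.19654442 -0.009186  ]
[[ 75  60 166 193 190 192 190 190 192 191 191 192 193 192 192 193 192 192
  194 192 190 191 192 191 188 101  63  90  90  91]
 [ 74  59 166 194 191 191 191 190 193 191 192 190 192 193 192 191 192 190
  190 189 191 191 190 191 174 129  96  95  92  93]
 [ 76  61 168 192 189 190 190 192 188 189 190 189 187 189 188 189 189 188
  189 191 190 192 191 190 178 128 102  93  93  93]
 [ 92 109 169 193 192 190 192 155 108  86  90  97  97 101 100 103 109 104
  104 167 190 192 192 190 182 131 101  93  90  90]
 [ 92 112 172 193 193 194 194 161 103  76  83  86  87  84  87  87 155 130
   96 154 190 194 193 194 180 130  99  94  93  95]
 [ 92 112 174 194 190 191 194 163 109  77  86  84  81  82  84  92 166 134
   95 162 192 194 193 196 180 132  96  93  93  95]
 [ 93  94 166 168 124 162 186 159 106  81  82  83  86  87  84  87 165 136
   95 184 186 126 132 188 165 127  98  95  93  95]
 [ 92  93 169 163 123 151 184 147  91  88  85  82  85  84  81  90 165 131
   97 185 179 131 136 185 166 128  95  96  95  94]
 [ 90  95 170 182 174 187 1
[... 523 characters left out ...]
192 190 192 191 193 191
  191 192 191 192 191 191 145 121  93  91  92  89]
 [ 89  83 167 195 195 196 196 195 195 195 188 186 186 186 187 186 186 186
  186 186 186 185 187 185 140 121  93  92  90  93]
 [ 92  56  68  82  88  94  92  93  96  92  91 109 116 104  91  89  92  96
   91  92  95  94  96  95  99 117  94  88  88  89]
 [110  75  61  55  62  63  61  64  65  65  61  60  83  93  91  75  69  70
   66  63  64  72  67  67  67  87  90  88  90  90]
 [ 74  80  64  60  59  61  59  56  61  58  56  63 131 143 148 115  69  60
   59  59  57  60  64  57  89  94  91  94  91  91]
 [ 93  83  59  59  60  62  62  59  58  60  58  62 109 135 126  96  67  56
   59  60  60  57  57  64  92  92  92  92  93  91]]
```

View pics/t2.png

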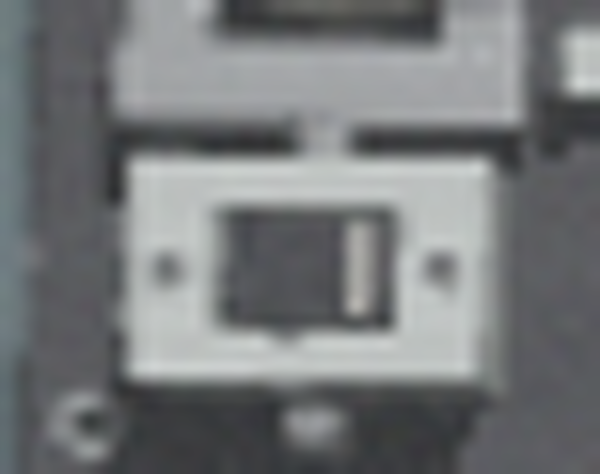

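The white line is now at (357, 268) in the crop, just past the top towards the gauge. That puts the wheel at about 6.8 rad, one turn plus 0.5, and it matches the stroke sum. About 6.2 rad remains, which is 5 slightly shorter strokes.

Emit:
{"method": "apply_moves", "body": {
  "commands": "0 0 0 .045 -.003 0 0;0 0 0 .045 -.002 0 0;0 0 0 .045 -.002 0 0;0 0 0 0 0 .03 0;0 0 0 0 0 .02 0;0 0 0 0 0 0 0"
}}

```text
time_s: 11.1
eef_pos: [0.5263, 0.0335, 0.0474]
ee_rot: [-2.199, 2.216, -0.006]
wrist_force: [-0.6, 0.3, 0.6]
opening: -0.0002
```

Emit:
{"method": "apply_moves", "body": {
  "commands": "0 0 0 -.018 -.002 0.002 0;0 0 0 0 0 0 0;0 0 0 0 0 .006 0;0 0 0 0 0 .003 0;0 0 0 0 0 .003 0"
}}

```text
time_s: 11.72
eef_pos: [0.5301, 0.0523, 0.0353]
ee_rot: [-2.196, 2.213, -0.009]
wrist_force: [-3.0, 1.7, 12.8]
opening: -0.0001
```

Emit:
{"method": "apply_moves", "body": {
  "commands": "0 0 0 .006 0 .001 0;0 0 0 .006 0 .002 0;0 0 0 .006 0 .002 0"
}}

```text
time_s: 12.1
eef_pos: [0.5307, 0.0374, 0.0367]
ee_rot: [-2.194, 2.207, -0.009]
wrist_force: [-6.7, 2.9, 15.0]
opening: -0.0002
```

Emit:
{"method": "apply_moves", "body": {
  "commands": "0 0 0 0 0 -.007 0;0 0 0 -.020 0 0 0;0 0 0 0 0 0 0;0 0 0 0 0 .005 0;0 0 0 0 0 .003 0"
}}

```text
time_s: 12.72
eef_pos: [0.5311, 0.0569, 0.0366]
ee_rot: [-2.193, 2.207, -0.01]
wrist_force: [0.1, -0.3, -0.0]
opening: -0.0002
```

Emit:
{"method": "apply_moves", "body": {
  "commands": "0 0 0 .006 0 .002 0;0 0 0 .006 0 .002 0;0 0 0 .006 0 .002 0"
}}

```text
time_s: 13.1
eef_pos: [0.5322, 0.0422, 0.0367]
ee_rot: [-2.188, 2.2, -0.008]
wrist_force: [-11.8, 3.6, 22.6]
opening: -0.0004
```

Emit:
{"method": "apply_moves", "body": {
  "commands": "0 0 0 0 0 -.007 0;0 0 0 -.019 0 0 0;0 0 0 0 0 0 0;0 0 0 0 0 .005 0;0 0 0 0 0 .003 0"
}}

```text
time_s: 13.72
eef_pos: [0.532, 0.0614, 0.0355]
ee_rot: [-2.187, 2.201, -0.008]
wrist_force: [-0.6, 0.2, -1.0]
opening: -0.0001
```

Emit:
{"method": "apply_moves", "body": {
  "commands": "0 0 0 .006 0 .002 0;0 0 0 .006 0 .002 0;0 0 0 .006 0 .002 0"
}}

```text
time_s: 14.1
eef_pos: [0.5329, 0.0518, 0.0347]
ee_rot: [-2.176, 2.192, 0.003]
wrist_force: [-19.2, 15.7, 32.9]
opening: -0.0001
```

Emit:
{"method": "apply_moves", "body": {
  "commands": "0 0 0 0 0 -.007 0;0 0 0 -.019 0 0 0;0 0 0 0 0 0 0;0 0 0 0 0 .005 0;0 0 0 0 0 .003 0"
}}

```text
time_s: 14.72
eef_pos: [0.5329, 0.0716, 0.0339]
ee_rot: [-2.175, 2.193, 0.003]
wrist_force: [0.3, -0.1, 1.0]
opening: -0.0
```

Emit:
{"method": "apply_moves", "body": {
  "commands": "0 0 0 .006 0 .002 0;0 0 0 .006 0 .002 0;0 0 0 .006 0 .002 0"
}}

```text
time_s: 15.1
eef_pos: [0.5379, 0.0586, 0.0323]
ee_rot: [-2.166, 2.18, -0.0]
wrist_force: [-4.0, 7.6, 13.8]
opening: -0.0002
```

Emit:
{"method": "apply_moves", "body": {
  "commands": "0 0 0 0 0 -.03 0;0 0 0 -.05 .004 -.03 0;0 0 0 -.05 0 0 0;0 0 0 0 0 0 0"
}}

```text
time_s: 15.6
eef_pos: [0.5319, 0.156, 0.0982]
ee_rot: [-2.162, 2.184, 0.001]
wrist_force: [0.7, 0.3, -0.0]
opening: 0.0
```

```bash
python3 - <<'E'
from h import *
s=manip.sense();print(s["eef_pos"],s["ee_rot"])
g=cv2.cvtColor(manip.read_camera("top"),7);print(g[198:206,182:196])
print(g[207:217,184:194])
E
```

```text
[0.53192859 0.15597735 0.09823987] [-2.16150979e+00  2.18443134e+00  5.86844339e-04]
[[192 159 103  87  91  93  98  99 103 101 100  99 102 167]
 [196 164 105  79  85  82  77  81  80  82  81  87  90 158]
 [195 160 104  88  89  78  81  83  81  84  85  90  87 162]
 [188 152  99  86  80  80  82  85  83  78  82  88  83 186]
 [185 151  90  89  83  81  83  81  82  83  89  83  89 185]
 [197 150  89  87  77  80  83  85  83  83  82  82  87 188]
 [195 142  77  75  85  90  93  88  90  78  83  78  79 185]
 [195 160 115  97  92  81  81  89  94  86  91  89  90 186]]
[[194 194 193 193 192 192 195 194 195 195]
 [196 198 190 189 190 187 190 188 189 189]
 [ 93  92  92 112 121 106  96  93  94  97]
 [ 64  69  64  69  89 105  95  80  72  71]
 [ 60  58  60  61  92 135 115  91  67  57]
 [ 57  60  61  57 112 143 134 111  70  56]
 [ 58  59  57  72 121 142 136 109  70  60]
 [ 68  62  59  61  64  63  62  68  61  62]
 [ 84  73  58  61  62  61  58  89  67  56]
 [ 58  58  62  62  58  59  62  60  62  66]]
```

Emit:
{"method": "apply_moves", "body": {
  "commands": "0 0 -1.4 .032 .002 0 0;0 0 0 .032 .001 0 0;0 0 0 .032 .001 0 0;0 0 0 0 0 .03 0;0 0 0 0 0 .015 0;0 0 0 0 0 0 0"
}}

```text
time_s: 16.4
eef_pos: [0.5283, 0.0501, 0.0448]
ee_rot: [-2.185, 2.169, 0.001]
wrist_force: [-0.2, 0.5, 0.5]
opening: -0.0001
```

Emit:
{"method": "apply_moves", "body": {
  "commands": "0 0 0 .002 0 .005 0;0 0 0 0 0 .003 0;0 0 0 0 0 .003 0"
}}

```text
time_s: 16.77
eef_pos: [0.5293, 0.0475, 0.0365]
ee_rot: [-2.185, 2.168, -0.002]
wrist_force: [-13.5, 1.7, 31.1]
opening: -0.0002
```

Emit:
{"method": "apply_moves", "body": {
  "commands": "0 0 0 .006 0 .002 0;0 0 0 .006 0 .002 0;0 0 0 .006 0 .002 0"
}}

```text
time_s: 17.15
eef_pos: [0.5293, 0.0315, 0.0365]
ee_rot: [-2.186, 2.162, -0.002]
wrist_force: [-7.1, 2.3, 12.1]
opening: 0.0003
```

Emit:
{"method": "apply_moves", "body": {
  "commands": "0 0 0 0 0 -.007 0;0 0 0 -.017 0 0 0;0 0 0 0 0 0 0;0 0 0 0 0 .005 0;0 0 0 0 0 .003 0"
}}

```text
time_s: 17.77
eef_pos: [0.53, 0.0506, 0.0372]
ee_rot: [-2.185, 2.159, -0.004]
wrist_force: [-0.9, -0.3, -0.6]
opening: 0.0
```

Emit:
{"method": "apply_moves", "body": {
  "commands": "0 0 0 .002 0 .003 0;0 0 0 .006 0 .002 0;0 0 0 .006 0 .002 0;0 0 0 .006 0 .002 0"
}}

```text
time_s: 18.27
eef_pos: [0.5305, 0.035, 0.0366]
ee_rot: [-2.183, 2.151, -0.002]
wrist_force: [-7.2, 2.2, 16.4]
opening: 0.0001
```

Emit:
{"method": "apply_moves", "body": {
  "commands": "0 0 0 0 0 -.007 0;0 0 0 -.016 0 0 0;0 0 0 0 0 0 0;0 0 0 0 0 .005 0;0 0 0 0 0 .003 0"
}}

```text
time_s: 18.9
eef_pos: [0.5302, 0.052, 0.0358]
ee_rot: [-2.183, 2.152, -0.001]
wrist_force: [-5.5, 1.8, 14.3]
opening: -0.0001
```

Emit:
{"method": "apply_moves", "body": {
  "commands": "0 0 0 .006 0 .002 0;0 0 0 .006 0 .002 0;0 0 0 .006 0 .002 0"
}}

```text
time_s: 19.27
eef_pos: [0.5309, 0.0384, 0.0368]
ee_rot: [-2.181, 2.144, 0.001]
wrist_force: [-9.0, 2.5, 16.9]
opening: -0.0001
```

Emit:
{"method": "apply_moves", "body": {
  "commands": "0 0 0 0 0 -.03 0;0 0 0 -.05 .001 -.03 0;0 0 0 -.05 0 0 0;0 0 0 0 0 0 0"
}}

```text
time_s: 19.77
eef_pos: [0.5242, 0.136, 0.1034]
ee_rot: [-2.178, 2.148, 0.003]
wrist_force: [-0.9, -1.7, -0.2]
opening: -0.0002
```

```bash
python3 - <<'E'
from h import *
s=manip.sense();print(s["eef_pos"],s["ee_rot"])
g=cv2.cvtColor(manip.read_camera("top"),7);print(g[198:206,182:196])
print(g[207:217,184:194])
E
```

```text
[0.52415372 0.13598907 0.10340332] [-2.17777023  2.14812472  0.00268895]
[[194 156 107  89  90  95  99 110 107 100 100 105 106 170]
 [194 164 103  86  87  83  86 193 146  91  86  88  90 160]
 [197 161 100  88  91  83  88 195 145  89  85  90  90 163]
 [191 157  99  86  88  84  88 196 145  89  81  89  91 186]
 [188 151  92  81  84  84  88 196 142  87  82  87  88 186]
 [198 150  92  82  83  83  89 194 143  85  82  90  90 187]
 [194 144  72  81  83  90  89 152 114  89  83  85  90 186]
 [197 160 118  93  91  79  83  93  92  89  89  91  87 188]]
[[193 193 193 192 193 193 193 194 194 193]
 [198 199 191 189 187 188 189 189 187 187]
 [ 93  94  92 113 121 106  95  95  87  92]
 [ 66  64  65  65  77  90  83  81  75  71]
 [ 57  57  58  65 115 143 135 109  70  59]
 [ 61  62  61  61 132 162 140  98  65  60]
 [ 57  58  59  69  90 131 128  90  62  64]
 [ 69  62  58  72 104 111 116  95  68  60]
 [ 86  69  60  58  61  58  61  88  69  61]
 [ 64  60  65  63  59  61  62  61  64  65]]
```

The line sits at column 189.4, which is the housing centre, so the wheel is at about 12.6 rad, two turns; the rod also shows longer. Next is the ring push.

Emit:
{"method": "apply_moves", "body": {
  "commands": "0 0 0 .01 -.034 0 0;0 0 0 0.005 -.034 0 0;0 0 0 0 0 0 0;0 0 0 0 0 .035 0;0 0 0 0 0 .02 0;0 0 0 0 0 0 0"
}}

```text
time_s: 20.58
eef_pos: [0.5939, 0.1174, 0.0467]
ee_rot: [-2.177, 2.159, 0.006]
wrist_force: [-0.2, 0.1, 0.5]
opening: 0.0001
```

Emit:
{"method": "apply_moves", "body": {
  "commands": "0 0 0 0 -.006 .012 0;0 0 0 0 0 .011 0;0 0 0 0 0 .004 0;0 0 0 0 0 0 0;0 0 0 .007 0 0 0;0 0 0 .007 0 0 0;0 0 0 0 0 0 0"
}}

```text
time_s: 21.45
eef_pos: [0.6029, 0.1037, 0.0203]
ee_rot: [-2.174, 2.157, 0.003]
wrist_force: [0.5, 0.6, -0.4]
opening: 0.0
```

Emit:
{"method": "apply_moves", "body": {
  "commands": "0 0 0 .005 .003 0.001 0;0 0 0 .005 0 0 0;0 0 0 .004 0 0 0;0 0 0 .004 0 0 0;0 0 0 .003 0 0 0"
}}

```text
time_s: 22.08
eef_pos: [0.6002, 0.0817, 0.0182]
ee_rot: [-2.174, 2.156, 0.003]
wrist_force: [0.4, 1.7, 0.7]
opening: -0.0
```

Emit:
{"method": "apply_moves", "body": {
  "commands": "0 0 0 .004 0 0 0;0 0 0 .004 0 0 0;0 0 0 .004 0 0 0;0 0 0 .004 0 0 0"
}}

```text
time_s: 22.58
eef_pos: [0.6014, 0.0657, 0.018]
ee_rot: [-2.172, 2.154, 0.002]
wrist_force: [0.6, 2.0, 1.4]
opening: 0.0002
```

Emit:
{"method": "apply_moves", "body": {
  "commands": "0 0 0 .005 0 0 0;0 0 0 .005 0 0 0;0 0 0 .005 0 0 0;0 0 0 .005 0 0 0;0 0 0 .005 0 0 0;0 0 0 .005 0 0 0;0 0 0 .005 0 0 0;0 0 0 .005 0 0 0"
}}

```text
time_s: 23.58
eef_pos: [0.6019, 0.023, 0.0156]
ee_rot: [-2.172, 2.154, 0.002]
wrist_force: [-0.3, 1.5, 2.5]
opening: 0.0002
```

Emit:
{"method": "apply_moves", "body": {
  "commands": "0 0 0 .005 0 -.001 0;0 0 0 .005 0 -.001 0;0 0 0 .005 0 0 0;0 0 0 .005 0 0 0;0 0 0 .004 0 0 0;0 0 0 .004 0 0 0"
}}

```text
time_s: 24.32
eef_pos: [0.6018, -0.0072, 0.0158]
ee_rot: [-2.172, 2.154, 0.002]
wrist_force: [0.5, 1.4, 1.0]
opening: 0.0003
```

Emit:
{"method": "apply_moves", "body": {
  "commands": "0 0 0 .002 0 0 0;0 0 0 .002 0 0 0;0 0 0 .002 0 0 0;0 0 0 .002 0 0 0"
}}

```text
time_s: 24.82
eef_pos: [0.6021, -0.0156, 0.0155]
ee_rot: [-2.172, 2.154, 0.002]
wrist_force: [-0.5, 2.8, 2.0]
opening: -0.0002
```

Emit:
{"method": "apply_moves", "body": {
  "commands": "0 0 0 .001 0 0 0;0 0 0 .001 0 0 0;0 0 0 .001 0 0 0"
}}

```text
time_s: 25.2
eef_pos: [0.6022, -0.0164, 0.0155]
ee_rot: [-2.169, 2.152, 0.005]
wrist_force: [-0.8, 5.6, 3.9]
opening: 0.0
```

Emit:
{"method": "apply_moves", "body": {
  "commands": "0 0 0 .002 0 0 0;0 0 0 .002 0 0 0"
}}

```text
time_s: 25.45
eef_pos: [0.6023, -0.0166, 0.0156]
ee_rot: [-2.165, 2.149, 0.01]
wrist_force: [-1.8, 10.5, 4.4]
opening: 0.0003
```

The ring is firmly against the pins: the force is rising and it no longer moves. I back off and check.

Emit:
{"method": "apply_moves", "body": {
  "commands": "0 0 0 -.006 0 0 0;0 0 0 -.012 0 0 0;0 0 0 -.012 0 0 0;0 0 0 0 0 -.03 0;0 0 0 0 0 -.04 0;0 0 0 -.05 0 -.02 0;0 0 0 -.05 0 0 0;0 0 0 -.05 0 0 0;0 0 0 0 0 0 0"
}}

```text
time_s: 26.58
eef_pos: [0.5932, 0.1641, 0.1186]
ee_rot: [-2.169, 2.154, 0.011]
wrist_force: [0.3, -0.4, -1.2]
opening: -0.0001
```

```bash
python3 - <<'E'
from h import *
s=manip.sense();print(s["time_s"],s["eef_pos"],s["wrist_force"])
shot("top","t3.png",(165,145,305,225),5.6)
for n in("top","side"):
    if n=="side": manip.read_camera("side")
    for d in manip.spot_in(n,"ring_centre")[:3]: print(n,round(d["p"],2),w(n,d["point"]))
E
```

```text
26.575 [0.59320028 0.1641088  0.11855573] [ 0.25808618 -0.41982162 -1.20651638]
top 0.82 [0.39581055 0.04297686 0.02345982]
top 0.73 [ 0.43236367 -0.09213564  0.01701146]
top 0.57 [ 0.60304791 -0.05896448  0.03146525]
side 0.8 [0.39520744 0.05894368 0.01952146]
side 0.62 [ 0.42355181 -0.08917901  0.01562849]
side 0.56 [ 0.59806346 -0.04620956  0.01872665]
```

View pics/t3.png

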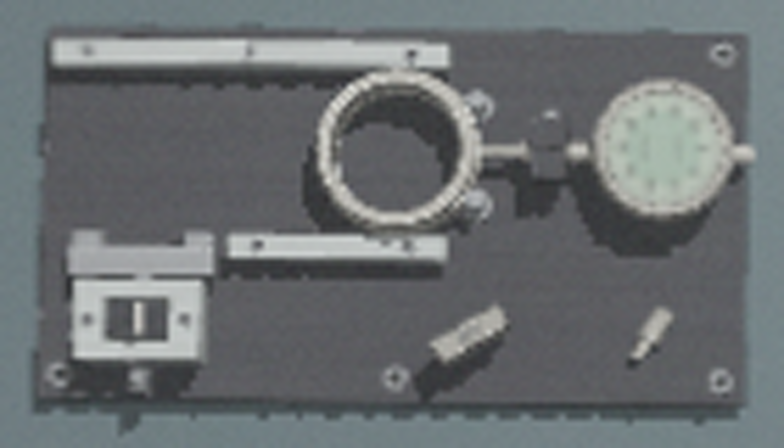

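The ring at (397, 148) touches both pins at (478, 105) and (477, 205). The wheel line is on top at (139, 318), the jaw is drawn back, and the bystanders are where they started. Handing in.

```bash
python3 -c "
from bench import manip
print(manip.close_job())"
```

```text
the job is handed in; nothing more can be done
None
```

The thumbwheel was rolled two full turns, the ring was pushed against both stop pins, and the job was handed in at about 26.6 s of the 70 s allowed.

**Thumbwheel:** It took about ten strokes with the closed fingertip. After a check at one turn plus about 0.5 rad, my strokes drifted towards +y: two pressed only the side of the wheel or the housing, with up to about 33 N on the wrist. I repositioned and finished the turn. The white line is back on top, so I put the wheel at about 12.6 to 12.7 rad. The jaw has visibly drawn back and the rod sticks out further.

**Ring:** The push took about 2 N along the track. At the pins the ring stopped moving while the push force rose to 10.5 N, so it was seated, and I backed off.

**Last checks:**
- The final top picture shows the ring touching both pins, and the two bystanders on the plate (gauge block and contact tip) where they started.
- I did not check the marker and flat ring again; the arm did not work near them.
- The finder placed the ring at (0.603, -0.059) from the top camera, against an expected (0.601, -0.060). The side camera gave y = -0.046, but it reports the middle of the near visible surface, so I relied on the top view and the contact force.
- The arm was clear, at about 0.12 m above the desk, with no contact force beyond noise.

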